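# Find the tired seat spring and push down its tag

### The job

Three old seat springs stand in a test rack under round wooden pads. With the fingertips press each pad well down, by a centimetre or more, one after the other from left to right as seen from the robot, letting each come back up, and feel which is the softest; then push the brass tag in front of the softest pad fully down so that it stays down. Leave the other two tags up, do not lift or shift the things lying around the rack, and finish with all three pads up.

Things in the scene. Friction and masses are not known exactly. Their poses are not given: they have to be found in the camera images.
- rack: wooden base plank 210 x 440 x 20 mm, fixed to the table; origin under its centre, its x axis points away from the robot across its width, its y axis to the left along its length. It carries a row of three identical units; each has a round sprung pad at the back and, 105 mm in front of it (-x), a brass tag. Units are 140 mm apart.
- pad_left (a point): centre of the flat top of the left pad when up (left = +y of the rack, seen from the robot), 90 mm above the table; this point is fixed to the rack and does not sink with the pad. The pad is a pale wooden disc, 96 mm across and 28 mm thick, on a steel coil spring; it goes straight down at most 22 mm to a hard stop and springs back up.
- pad_middle (a point): centre of the flat top of the middle pad when up (left = +y of the rack, seen from the robot), 90 mm above the table; this point is fixed to the rack and does not sink with the pad. The pad is a pale wooden disc, 96 mm across and 28 mm thick, on a steel coil spring; it goes straight down at most 22 mm to a hard stop and springs back up.
- pad_right (a point): centre of the flat top of the right pad when up (left = +y of the rack, seen from the robot), 90 mm above the table; this point is fixed to the rack and does not sink with the pad. The pad is a pale wooden disc, 96 mm across and 28 mm thick, on a steel coil spring; it goes straight down at most 22 mm to a hard stop and springs back up.
- tag_left (a point): centre of the flat top of the left tag when up, 95 mm above the table; this point is fixed to the rack and does not sink with the tag. The tag is a brass T-shaped push tab with a flat head 26 mm (x) by 44 mm (y), 8 mm thick, on a stem in a dark wooden block whose top is 65 mm above the table. It goes straight down 20 mm against about 3 N of friction to a hard stop and stays where it is left.
- tag_middle (a point): centre of the flat top of the middle tag when up, 95 mm above the table; this point is fixed to the rack and does not sink with the tag. The tag is a brass T-shaped push tab with a flat head 26 mm (x) by 44 mm (y), 8 mm thick, on a stem in a dark wooden block whose top is 65 mm above the table. It goes straight down 20 mm against about 3 N of friction to a hard stop and stays where it is left.
- tag_right (a point): centre of the flat top of the right tag when up, 95 mm above the table; this point is fixed to the rack and does not sink with the tag. The tag is a brass T-shaped push tab with a flat head 26 mm (x) by 44 mm (y), 8 mm thick, on a stem in a dark wooden block whose top is 65 mm above the table. It goes straight down 20 mm against about 3 N of friction to a hard stop and stays where it is left.
- spring_a (a joint): how far the pad on spring a is pressed down, m: 0 up, 0.022 bottomed. Springs a, b and c are placed left, middle or right at random each time, and look the same. All start to yield at about 1.5 N; 15 mm down, the softest takes about 4.5 N, the next about 8 N, the stiffest about 12 N.
- spring_b (a joint): how far the pad on spring b is pressed down, m: 0 up, 0.022 bottomed. Springs a, b and c are placed left, middle or right at random each time, and look the same. All start to yield at about 1.5 N; 15 mm down, the softest takes about 4.5 N, the next about 8 N, the stiffest about 12 N.
- spring_c (a joint): how far the pad on spring c is pressed down, m: 0 up, 0.022 bottomed. Springs a, b and c are placed left, middle or right at random each time, and look the same. All start to yield at about 1.5 N; 15 mm down, the softest takes about 4.5 N, the next about 8 N, the stiffest about 12 N.
- tag_a (a joint): how far the tag that belongs to the pad on spring a (in front of that pad) is pushed down, m: 0 up, 0.020 fully down.
- tag_b (a joint): how far the tag that belongs to the pad on spring b (in front of that pad) is pushed down, m: 0 up, 0.020 fully down.
- tag_c (a joint): how far the tag that belongs to the pad on spring c (in front of that pad) is pushed down, m: 0 up, 0.020 fully down.
- flask: loose steel vacuum flask, 72 mm across, 228 mm tall, standing to the left of the rack; origin under its centre. Bystander.
- glue: loose white glue bottle, 48 mm across, 110 mm tall, standing to the right of the rack; origin under its centre. Bystander.
- pencil: loose flat carpenter's pencil, 170 mm long (its y), 16 mm wide, 9 mm thick, lying in front of the rack; origin under its centre. Bystander.
- panel: loose dark carved wooden panel, 100 x 300 x 18 mm (long along its y), lying behind the rack; origin under its centre. Bystander.

How it is judged:
On the way, in this order (a step that is already met when the one before it is completed fails the run):
1. the left pad is pressed down with the fingers by at least 8 mm (contact force between the fingers and anything else above 0.5 N and horizontal distance between the grasp point and pad_left below 0.065 m and value of joint any of spring_a, spring_b, spring_c above 0.008 m), for 0.1 s.
2. the middle pad is pressed down with the fingers by at least 8 mm (contact force between the fingers and anything else above 0.5 N and horizontal distance between the grasp point and pad_middle below 0.065 m and value of joint any of spring_a, spring_b, spring_c above 0.008 m), for 0.1 s.
3. the right pad is pressed down with the fingers by at least 8 mm (contact force between the fingers and anything else above 0.5 N and horizontal distance between the grasp point and pad_right below 0.065 m and value of joint any of spring_a, spring_b, spring_c above 0.008 m), for 0.1 s.
4. the tag of the softest pad is pushed down with the fingers, after all three pads were tried (contact force between the fingers and anything else above 0.5 N and value of joint tag_b above 0.016 m), for 0.1 s.
At the end, for the whole second after the job is handed in: the tag of the softest pad is down by more than 16 of its 20 mm, the other two tags are up (within 4 mm), all pads are up (within 3 mm), and the bystanders stand within 25 mm of where they were (value of joint tag_b above 0.016 m and value of joint each of tag_a, tag_c below 0.004 m and value of joint each of spring_a, spring_b, spring_c below 0.003 m and distance of each of flask, glue, pencil, panel from where it was at the start of the episode below 0.025 m); the robot touches nothing.
It fails at once if a tag of one of the two stiffer pads is pushed down (more than 6 mm) (value of joint any of tag_a, tag_c above 0.006 m).
It fails at once if a bystander is lifted or shifted by more than 30 mm (distance of any of flask, glue, pencil, panel from where it was at the start of the episode above 0.03 m or height (world z) of any of flask, glue, pencil, panel above 0.015 m).
It also fails if it takes over 58 s, if anything falls off the work surface, if the arm or the gripper's body presses on something with over 40 N, if the wrist force passes 120 N, or if a joint passes its speed limit or range.

### The arm

A 6-joint arm with a two-finger parallel gripper is mounted at the origin on the work surface. World frame = base frame: x ahead of the robot, y to its left, z up, the work surface at z = 0. Lengths are in m, angles in rad, forces in N, time in s.
With the tool pointing down it reaches from about 0.35 to 0.775 m from the base axis. Payload 5.5 kg.
Tool frame: the origin (TCP) lies between the finger pads; the fingertips stand 22 mm ahead of it and the grasp point (between the pads) lies 3 mm ahead of it (env.finger_overhang is the distance from the TCP to the fingertips, in m); y points along the fingers, x is the direction in which the jaws open and shut, and the axes are right-handed (so a half turn about y gives the same grasp; the last joint's range is limited). The gripper opens to 85 mm and grips with 20 to 120 N. Pads are 22 mm wide; open, the fingers measure 114 mm over their backs; the gripper's body (76 mm by 85 mm) begins 54 mm behind the grasp point. The pads swing forward as they close: fully open they stand 13 mm farther back than shut.
Start: joints at [1.149, 0.313, 0.046, 1.304, 0, 1.431], TCP at [0.16, 0.552, 0.231] pointing down, gripper open.
Joint ranges: [-2.76, 2.76], [-0.86, 1.69], [-1.03, 1.26], [-2.2, 2.34], [-1.47, 1.5], [-3.14, 3.14]. Speed limits (rad/s): [2.57, 2.57, 3.14, 3.14, 3.14, 3.14].

### API

Orientations are given as a unit quaternion [w, x, y, z].
In Python, from workcell import monitor, cams, job, env gives the robot as it stands.
- The arm moves only by the tool drive_tool, never from a script. Its argument "plan" is text: rows parted by semicolons, each of 7 numbers parted by spaces: the opening, from -1 (shut) to 1 (fully open), then the shift along the tool's x, y, z in mm, then the turn, a rotation vector about the tool's x, y, z in degrees. In form: gripper x y z rx ry rz; .... A call has 1 to 8 rows; each row shifts and turns the pose as measured when the row begins, along the tool's axes as they then stand; what a row does not reach is not made up. A row lasts 1/8 s, in which the tool goes at most 62.5 mm and 10.7 degrees, less where a joint would pass 70% of its speed; a pose out of reach is approached as far as the arm can. A call is refused whole if a number of a shift passes 62.5 or a number of a turn 10.7, either way. A call with a gripper value outside its range is refused whole. The fingers move at their own pace and stop on an object; "grip_force" is the grip in N (left out, the last holds). Time passes only in rows, so rows that do not move let the fingers close. It gives the time, the measured TCP pose, the force and the opening at its end, in the units of the state.
- monitor.get_state(): the state, without advancing time (a new reading comes with each control period).
- cams.read_camera(name): name is "scene" or "top" or "wrist"; returns (picture, depth): 384x512x3 uint8, red, green, blue; 384x512 float32, m along the optical axis (not along the pixel's ray), 0 where there is no reading.
- cams.calibration(name): a dict with "fx", "fy", "cx", "cy" (pixels), "D" ([k1, k2, p1, p2, k3] as OpenCV has them; the pictures are not rectified), "R" (3x3) and "t" (3): a world point X has camera coordinates R X + t. Camera axes: x right, y down, z forward; pixel columns grow to the right and rows downward; lengths in m; the calibration is good to about 2 mm. A picture is of the moment at which its call begins: read the wrist's pose just before it. calibration takes no time and is no camera call; for the wrist camera it gives the pose at the moment of the call.
- job.hand_in(): hands the job in, once; it reports no verdict.
The state is a dict: "clock": time; "joint_pos": joint angles; "qvel": joint speeds; "tau": joint torques, N m; "tcp_pos": TCP position; "orientation": TCP orientation; "wrist_force": force on the tool from outside, world axes, zero at the start; "ft_torque": the same for the moment, N m; "finger_gap": finger opening in m.
Only numpy, scipy, OpenCV 4.12 (cv2) and the standard library are available. Lean on these libraries where they do the work, as an engineer would, in place of code of your own. Each camera call takes 0.05 s, during which the arm holds its last target.

## Working session

There is one attempt and no reset: what is moved stays moved. The work goes in short steps, Python scripts to look and compute and a tool call to move; the robot and the scene stay as the last step left them, time stands still between calls to the robot, and variables do not carry over. Pictures are saved under pics/ and viewed, and the job is handed in when it is done.

Besides the shell and the picture viewer there is one more tool, called as name(argument=value, ...), one argument or row to a line, values as JSON. drive_tool: Moves the arm, as the interface text tells. Its arguments: {"type":"object","properties":{"plan":{"type":"string"},"grip_force":{"type":"number"}},"required":["plan"]}

```bash
mkdir -p pics; python3 - <<'E'
from workcell import monitor,cams,env
import cv2
s=monitor.get_state(); print(s, env.finger_overhang)
for n in("scene","top"):
    p,d=cams.read_camera(n); cv2.imwrite(f"pics/{n}0.png",p[:,:,::-1]); c=cams.calibration(n); print(n,c)
    import numpy as np; np.savez(f"{n}0.npz",p=p,d=d)
E
```

```text
{'clock': 0.0, 'joint_pos': array([1.14940233e+00, 3.14010339e-01, 4.49932044e-02, 1.30357143e+00,
       1.47730929e-05, 1.43120789e+00]), 'qvel': array([ 0.00057785, -0.00111179,  0.00174807, -0.0013294 ,  0.00146577,
        0.00127309]), 'tau': array([-5.16644400e-05, -4.80631149e+01,  2.98533261e+01,  1.96705054e-02,
        2.94745988e-06,  5.69160633e-06]), 'tcp_pos': array([0.15969746, 0.55186639, 0.23000901]), 'orientation': array([-0.56496114,  0.56556503,  0.42426902, -0.42538324]), 'wrist_force': array([-0.02225168,  0.63823038,  0.57257298]), 'ft_torque': array([ 0.02503514, -0.02872246,  0.00467495]), 'finger_gap': 0.08560491837957225} 0.022
scene {'fx': 351.31856724096286, 'fy': 351.31856724096286, 'cx': 259.51130906182243, 'cy': 186.25336866733429, 'D': array([0.03492859, 0.        , 0.        , 0.        , 0.        ]), 'R': array([[-0.84143867,  0.54018828, -0.0133263 ],
       [ 0.33932531,  0.50904457, -0.79103221],
       [-0.42052265, -0.67012704, -0.61162934]]), 't': array([ 0.50302034, -0.13565259,  1.24659718])}
top {'fx': 404.50649073634105, 'fy': 404.50649073634105, 'cx': 251.872716167133, 'cy': 192.72221541494358, 'D': array([-0.14524151,  0.        ,  0.        ,  0.        ,  0.        ]), 'R': array([[ 3.54672601e-02, -9.99370683e-01, -5.57759527e-04],
       [-9.74856743e-01, -3.44744025e-02, -2.20149602e-01],
       [ 2.19991829e-01,  8.35183882e-03, -9.75465961e-01]]), 't': array([0.00635873, 0.62215098, 1.11552399])}
```

View pics/scene0.png

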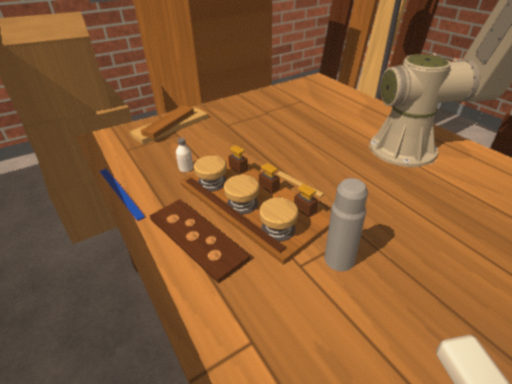

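View pics/top0.png

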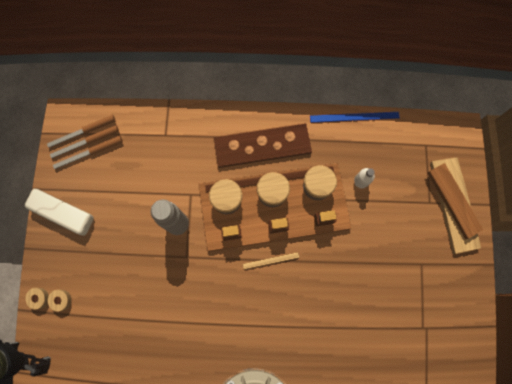

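The top view shows the pads near (225,196), (273,188) and (320,181). The brass tags are near (231,231), (279,224) and (327,216), the flask is near (168,214), and the gripper is at the bottom left.

```bash
cat > h.py <<'E'
import numpy as np,cv2
def ray(c,uv,z):
    K=np.array([[c['fx'],0,c['cx']],[0,c['fy'],c['cy']],[0,0,1]])
    n=cv2.undistortPoints(np.array([[uv]],float),K,np.array(c['D']))[0,0]
    d=c['R'].T@np.array([n[0],n[1],1]); o=-c['R'].T@c['t']
    return o+d*(z-o[2])/d[2]
def world(c,d):
    h,w=d.shape; K=np.array([[c['fx'],0,c['cx']],[0,c['fy'],c['cy']],[0,0,1]])
    u,v=np.meshgrid(np.arange(w),np.arange(h)); 
    n=cv2.undistortPoints(np.stack([u,v],-1).reshape(-1,1,2).astype(float),K,np.array(c['D'])).reshape(h,w,2)
    P=np.dstack([n*d[...,None],d])
    return (P-c['t'])@c['R']
E
python3 - <<'E'
from workcell import cams
from h import *
for name in("top","scene"):
    f=np.load(name+"0.npz"); c=cams.calibration(name); p=f['p']; W=world(c,f['d'])
    z=W[...,2]; ok=(f['d']>0)
    x,y=W[...,0],W[...,1]
    reg=ok&(abs(x-.55)<.2)&(abs(y)<.25)
    m=(reg&(z>.08)&(z<.105)).astype(np.uint8)
    n,l,st,ce=cv2.connectedComponentsWithStats(m)
    for i in range(1,n):
        if st[i,4]>25:
            q=W[l==i]; print(name,st[i],ce[i].round(1),q.mean(0).round(4),q.min(0).round(3),q.max(0).round(3),'ray',ray(c,ce[i],.09)[:2].round(4),ray(c,ce[i],.095)[:2].round(4),p[l==i].mean(0).round())
    m=(ok&(z>.02)&(z<.4)&(x>.2)&(x<.9)&(abs(y)<.4)&~((z>.08)&(z<.105))).astype(np.uint8)
    n,l,st,ce=cv2.connectedComponentsWithStats(m)
    for i in range(1,n):
        if st[i,4]>60: q=W[l==i]; print(' other',ce[i].round(),q.min(0).round(3),q.max(0).round(3))
E
```

```text
top [304 165  33  33 833] [320.  180.9] [ 0.6595 -0.1686  0.0894] [ 0.613 -0.217  0.08 ] [ 0.709 -0.122  0.096] ray [ 0.6592 -0.1684] [ 0.6579 -0.1676] [203. 160. 101.]
top [257 172  33  33 844] [272.6 188. ] [ 0.6332 -0.0311  0.0893] [ 0.587 -0.079  0.081] [0.682 0.014 0.096] ray [ 0.6329 -0.0311] [ 0.6317 -0.0309] [204. 161. 102.]
top [209 179  33  33 847] [224.9 195.1] [0.6073 0.1056 0.0895] [0.561 0.059 0.08 ] [0.657 0.152 0.098] ray [0.6071 0.1056] [0.606  0.1052] [205. 161. 102.]
top [319 210  17  12 145] [327.4 215.4] [ 0.5574 -0.1889  0.0943] [ 0.541 -0.211  0.089] [ 0.573 -0.166  0.1  ] ray [ 0.5581 -0.1896] [ 0.5572 -0.1887] [193. 142.  69.]
top [173 213  12  19  43] [180.6 224.1] [0.5181 0.2273 0.0917] [0.499 0.218 0.08 ] [0.551 0.249 0.105] ray [0.5183 0.2276] [0.5177 0.2266] [76. 66. 55.]
top [271 218  17  11 146] [278.8 222.9] [ 0.5313 -0.0509  0.0946] [ 0.516 -0.075  0.088] [ 0.546 -0.029  0.101] ray [ 0.532  -0.0511] [ 0.5312 -0.0508] [194. 143.  69.]
top [222 225  17  12 148] [229.8 230.4] [0.5051 0.0864 0.0947] [0.489 0.063 0.09 ] [0.521 0.109 0.099] ray [0.5057 0.0
[... 1171 characters left out ...]
 0.1114 0.0872] [0.565 0.059 0.08 ] [0.657 0.155 0.091] ray [0.6152 0.1144] [0.6185 0.1189] [215. 158.  85.]
scene [328 229   3  12  29] [329.  234.3] [0.5665 0.2423 0.0911] [0.559 0.23  0.08 ] [0.57  0.25  0.104] ray [0.5657 0.2416] [0.5695 0.245 ] [137. 119. 101.]
 other [184. 157.] [ 0.665 -0.319  0.02 ] [ 0.712 -0.285  0.08 ]
 other [238. 163.] [ 0.536 -0.217  0.02 ] [ 0.58  -0.156  0.079]
 other [243. 210.] [ 0.537 -0.221  0.02 ] [0.725 0.174 0.08 ]
 other [269. 182.] [ 0.509 -0.078  0.02 ] [ 0.554 -0.02   0.078]
 other [348. 209.] [0.506 0.224 0.105] [0.571 0.292 0.228]
 other [306. 204.] [0.483 0.058 0.02 ] [0.528 0.118 0.079]
 other [340. 253.] [0.511 0.229 0.02 ] [0.572 0.292 0.08 ]
```

drive_tool(
  plan="-1 0 -40 0 0 0 0; -1 0 -40 0 0 0 0; -1 -24 0 -43 0 0 0; -1 -24 0 -43 0 0 0; -1 -24 0 -43 0 0 0; -1 -24 0 -43 0 0 0; -1 -24 0 -43 0 0 0; -1 -24 0 -43 0 0 0",
)

```text
clock: 1.1
tcp_pos: [0.3707, 0.3376, 0.3088]
orientation: [-0.562, 0.565, 0.424, -0.43]
wrist_force: [0.7, 0.2, -0.6]
finger_gap: -0.0003
```

drive_tool(
  plan="-1 -23 0 -42 0 0 0; -1 -23 0 -42 0 0 0; -1 -23 0 -42 0 0 0; -1 -23 0 -42 0 0 0; -1 -23 0 -42 0 0 0; -1 -23 0 -42 0 0 0; -1 -15 0 -30 0 0 0; -1 0 0 0 0 0 0",
)

```text
clock: 2.1
tcp_pos: [0.608, 0.102, 0.3044]
orientation: [-0.565, 0.565, 0.421, -0.431]
wrist_force: [0.5, 1.0, 0.6]
finger_gap: -0.0002
```

drive_tool(
  plan="-1 0 0 0 0 -9 0; -1 0 0 0 0 -9 0; -1 0 0 0 0 -9 0; -1 0 0 0 0 0 0",
)

```text
clock: 2.6
tcp_pos: [0.6051, 0.104, 0.3028]
orientation: [0.449, -0.443, -0.543, 0.555]
wrist_force: [0.7, 0.2, 0.5]
finger_gap: 0.0004
```

```bash
cat >> h.py <<'E'
from scipy.spatial.transform import Rotation as Ro
def to(x,y,z=None):
    from workcell import monitor
    s=monitor.get_state(); w,*q=s['orientation']; M=Ro.from_quat([*q,w]).as_matrix(); p=s['tcp_pos']
    t=np.array([x,y,p[2] if z is None else z])
    print('t',s['clock'],'p',p.round(4),'F',s['wrist_force'].round(2),'q',s['joint_pos'].round(2)); print('tool axes',M.T.round(3).tolist()); print('shift mm',(M.T@(t-p)*1000).round(1), 'yaw x', np.degrees(np.arctan2(M[1,0],M[0,0])).round(1))
E
python3 -c "
from h import *; to(.608,.106)"
```

```text
t 2.6 p [0.6051 0.104  0.3028] F [0.66 0.19 0.54] q [ 0.04  0.41  0.35  1.54 -0.01 -0.16]
tool axes [[-0.205, 0.979, -0.004], [-0.016, -0.008, -1.0], [-0.979, -0.205, 0.018]]
shift mm [ 1.4 -0.1 -3.2] yaw x 101.8
```

drive_tool(
  plan="-1 1 40 -3 -1 0 0; -1 0 45 0 0 0 0; -1 0 45 0 0 0 0; -1 0 40 0 0 0 0; -1 0 0 0 0 0 0",
)

```text
clock: 3.22
tcp_pos: [0.6055, 0.108, 0.1298]
orientation: [0.448, -0.451, -0.546, 0.546]
wrist_force: [0.4, 1.2, -0.0]
finger_gap: 0.0003
```

```bash
python3 -c "
from h import *; to(.608,.106,.112)
from workcell import cams
p,d=cams.read_camera('scene'); cv2.imwrite('pics/s1.png',cv2.resize(p[100:300,140:400,::-1],(780,600)))"
```

```text
t 3.225 p [0.6055 0.108  0.1298] F [ 0.38  1.16 -0.02] q [ 0.05  0.43 -0.03  1.11 -0.   -0.15]
tool axes [[-0.193, 0.981, -0.004], [0.003, -0.003, -1.0], [-0.981, -0.193, -0.002]]
shift mm [-2.4 17.8 -2.1] yaw x 101.1
```

View pics/s1.png

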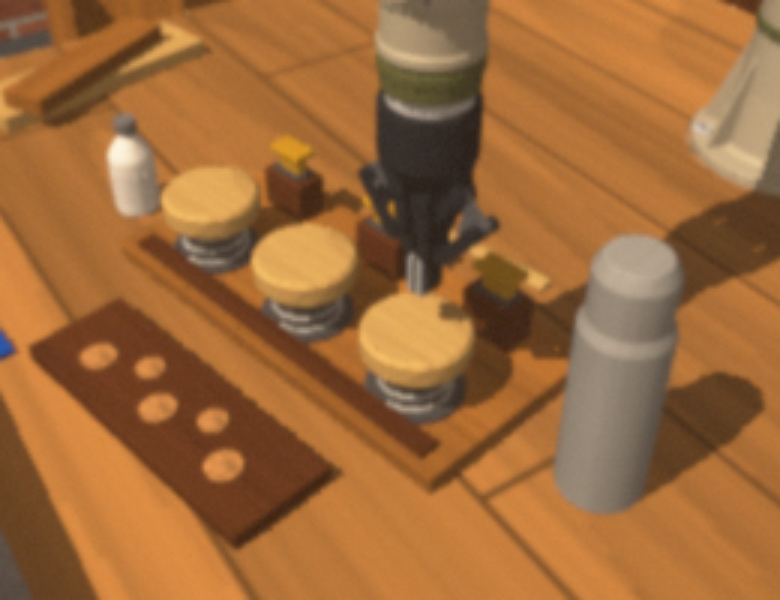

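```bash
python3 -c "
from h import *
from workcell import cams,monitor
p=monitor.get_state()['tcp_pos']
for n in('scene','top'):
    c=cams.calibration(n);K=np.array([[c['fx'],0,c['cx']],[0,c['fy'],c['cy']],[0,0,1]])
    for q in (p-[0,0,.022],p,[.608,.106,.09]):
        u=cv2.projectPoints(np.array([q]),cv2.Rodrigues(c['R'])[0],c['t'],K,np.array(c['D']))[0][0,0]; print(n,u, (u-[140,100])*3)
im,d=cams.read_camera('top'); cv2.imwrite('pics/t1.png',cv2.resize(im[130:280,150:350,::-1],(800,600)))
W=world(cams.calibration('top'),d)
"
```

```text
scene [279.79159644 202.04293331] [419.37478931 306.12879994]
scene [279.99333959 194.9993144 ] [419.98001877 284.9979432 ]
scene [278.80595956 207.96026755] [416.41787868 323.88080266]
top [223.49343213 193.5633157 ] [250.48029639 280.68994711]
top [222.94657441 191.8331654 ] [248.83972324 275.49949619]
top [224.72544111 194.79852598] [254.17632333 284.39557794]
```

View pics/t1.png

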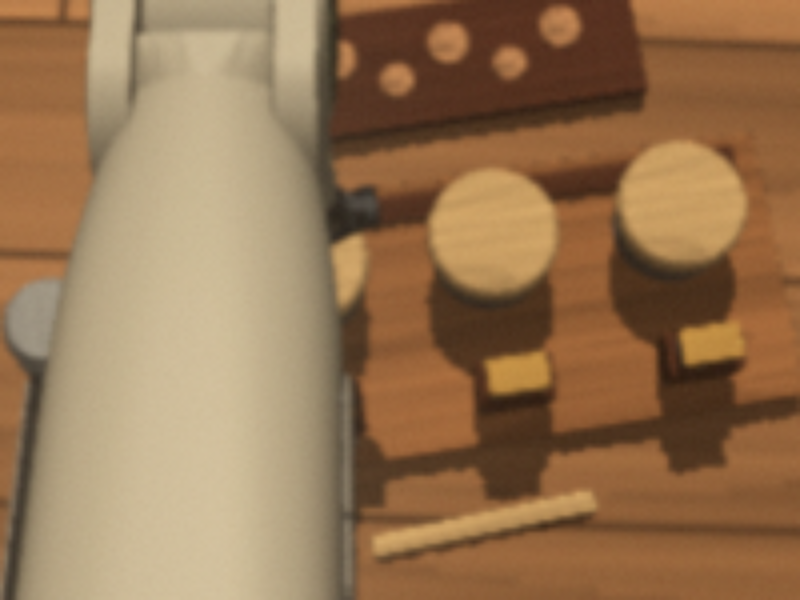

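Tip at about (422,290) sits above the left pad, roughly as projected. Descending in small steps.

drive_tool(
  plan="-1 -2 10 -2 0 0 0; -1 0 4 0 0 0 0; -1 0 0 0 0 0 0",
)

```text
clock: 3.7
tcp_pos: [0.6147, 0.1067, 0.1243]
orientation: [-0.443, 0.455, 0.55, -0.542]
wrist_force: [-0.3, -1.2, -0.0]
finger_gap: -0.0002
```

drive_tool(
  plan="-1 0 4 0 0 0 0; -1 0 4 0 0 0 0; -1 0 0 0 0 0 0",
)

```text
clock: 4.08
tcp_pos: [0.6152, 0.1066, 0.1165]
orientation: [-0.443, 0.455, 0.55, -0.542]
wrist_force: [0.0, 0.5, -0.9]
finger_gap: -0.0002
```

drive_tool(
  plan="-1 0 0 0 0 0 0",
)

```text
clock: 4.2
tcp_pos: [0.6152, 0.1066, 0.1165]
orientation: [-0.443, 0.455, 0.55, -0.542]
wrist_force: [0.4, 0.7, 0.1]
finger_gap: -0.0002
```

drive_tool(
  plan="-1 0 3 0 0 0 0",
)

```text
clock: 4.32
tcp_pos: [0.6154, 0.1066, 0.1136]
orientation: [-0.443, 0.455, 0.55, -0.542]
wrist_force: [-0.1, 0.2, 0.8]
finger_gap: 0.0003
```

drive_tool(
  plan="-1 0 3 0 0 0 0",
)

```text
clock: 4.45
tcp_pos: [0.6155, 0.1066, 0.1104]
orientation: [-0.443, 0.455, 0.55, -0.542]
wrist_force: [-0.3, -0.0, -0.4]
finger_gap: -0.0001
```

```bash
python3 -c "
from h import *; to(.608,.106,.112)
from workcell import cams
p,d=cams.read_camera('scene'); cv2.imwrite('pics/s2.png',cv2.resize(p[100:300,140:400,::-1],(780,600)))"
```

```text
t 4.45 p [0.6155 0.1066 0.1104] F [-0.26 -0.   -0.42] q [ 0.04  0.45 -0.05  1.05 -0.   -0.15]
tool axes [[-0.193, 0.981, -0.006], [0.021, -0.002, -1.0], [-0.981, -0.193, -0.02]]
shift mm [ 0.9 -1.7  7.4] yaw x 101.1
```

View pics/s2.png

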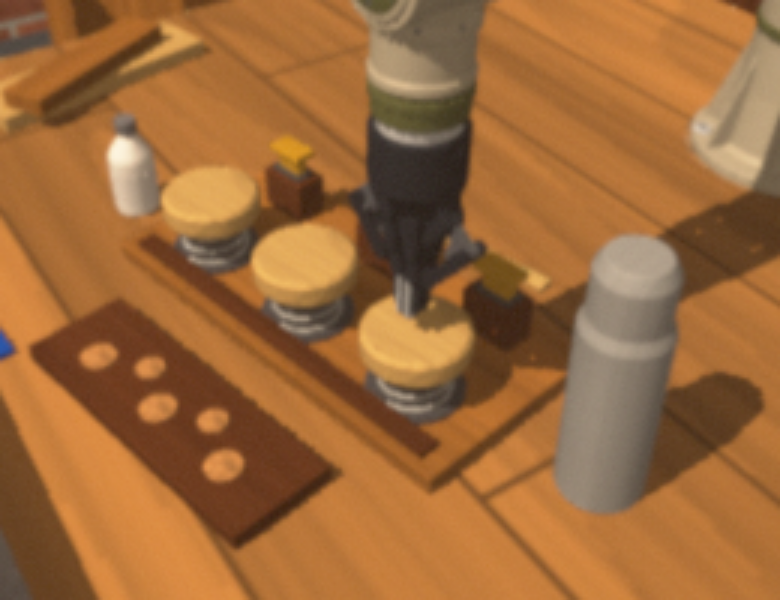

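drive_tool(
  plan="-1 0 5 0 0 0 0; -1 0 5 0 0 0 0",
)

```text
clock: 4.75
tcp_pos: [0.6156, 0.1065, 0.0995]
orientation: [-0.443, 0.455, 0.55, -0.542]
wrist_force: [0.4, 0.1, 0.8]
finger_gap: -0.0001
```

drive_tool(
  plan="-1 0 4 0 0 0 0; -1 0 0 0 0 0 0",
)

```text
clock: 5.0
tcp_pos: [0.6152, 0.1065, 0.0944]
orientation: [-0.444, 0.455, 0.55, -0.542]
wrist_force: [0.5, 0.4, -0.1]
finger_gap: -0.0
```

drive_tool(
  plan="-1 0 0 0 0 0 0",
)

```text
clock: 5.12
tcp_pos: [0.6152, 0.1065, 0.0944]
orientation: [-0.444, 0.455, 0.55, -0.542]
wrist_force: [-0.5, 0.1, 0.1]
finger_gap: -0.0001
```

drive_tool(
  plan="-1 0 0 0 0 0 0",
)

```text
clock: 5.25
tcp_pos: [0.6153, 0.1065, 0.0946]
orientation: [-0.443, 0.455, 0.55, -0.542]
wrist_force: [-0.2, 1.2, -0.4]
finger_gap: -0.0002
```

drive_tool(
  plan="-1 0 0 0 0 0 0",
)

```text
clock: 5.38
tcp_pos: [0.6155, 0.1065, 0.0948]
orientation: [-0.443, 0.455, 0.55, -0.542]
wrist_force: [-0.9, 0.5, -0.8]
finger_gap: -0.0
```

```bash
python3 -c "
from h import *; to(.608,.106,.112)
from workcell import cams
p,d=cams.read_camera('scene'); cv2.imwrite('pics/s3.png',cv2.resize(p[150:260,220:360,::-1],(760,600)))
p,d=cams.read_camera('wrist'); cv2.imwrite('pics/w3.png',p[:,:,::-1])"
```

```text
t 5.375 p [0.6155 0.1065 0.0948] F [-0.94  0.53 -0.85] q [ 0.04  0.46 -0.08  1.01 -0.   -0.15]
tool axes [[-0.193, 0.981, -0.006], [0.02, -0.002, -1.0], [-0.981, -0.193, -0.019]]
shift mm [  0.8 -17.4   7.1] yaw x 101.1
```

View pics/s3.png

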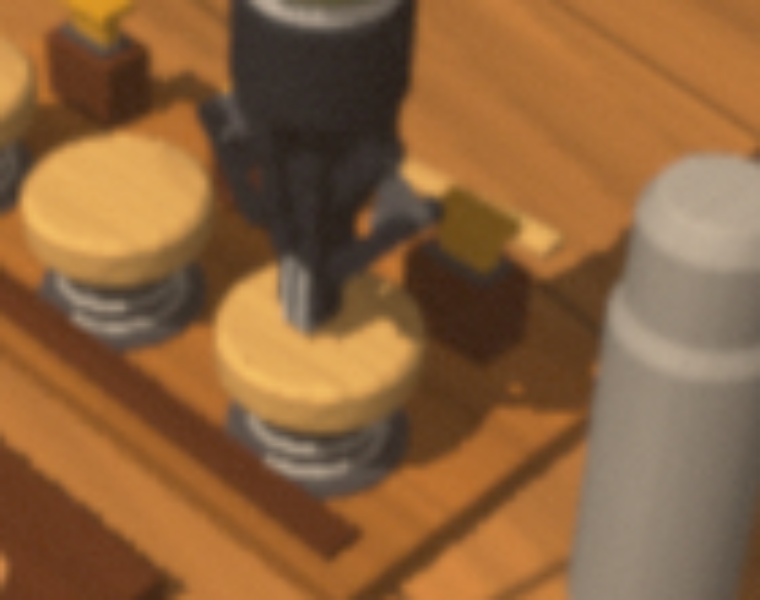

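View pics/w3.png

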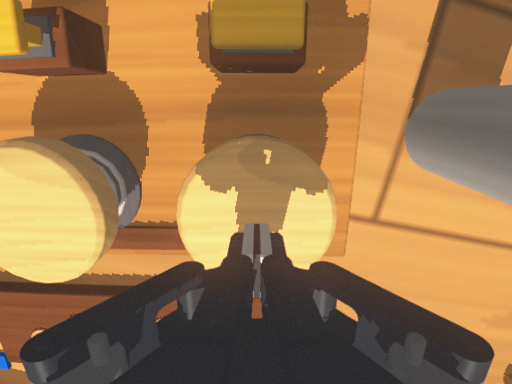

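```bash
python3 -c "
from h import *
from workcell import cams,monitor
s=monitor.get_state()
p,d=cams.read_camera('scene');c=cams.calibration('scene');W=world(c,d)
for v in range(194,218,2): print(v,[tuple((W[v,u]*1000).round().astype(int)) for u in (273,275,277,279)])
print(ray(c,(276.7,210.5),.09))
p,d=cams.read_camera('wrist');c=cams.calibration('wrist');W=world(c,d)
for v in range(180,262,6): print(v,[tuple((W[v,u]*1000).round().astype(int)) for u in (220,250,262)])
"
```

```text
194 [(np.int64(626), np.int64(106), np.int64(142)), (np.int64(624), np.int64(112), np.int64(145)), (np.int64(624), np.int64(119), np.int64(150)), (np.int64(622), np.int64(125), np.int64(153))]
196 [(np.int64(627), np.int64(107), np.int64(137)), (np.int64(624), np.int64(111), np.int64(139)), (np.int64(624), np.int64(119), np.int64(144)), (np.int64(621), np.int64(124), np.int64(146))]
198 [(np.int64(626), np.int64(106), np.int64(130)), (np.int64(626), np.int64(114), np.int64(135)), (np.int64(625), np.int64(121), np.int64(140)), (np.int64(620), np.int64(122), np.int64(139))]
200 [(np.int64(626), np.int64(106), np.int64(124)), (np.int64(625), np.int64(113), np.int64(128)), (np.int64(625), np.int64(121), np.int64(134)), (np.int64(619), np.int64(121), np.int64(131))]
202 [(np.int64(627), np.int64(108), np.int64(119)), (np.int64(626), np.int64(114), np.int64(123)), (np.int64(621), np.int64(117), np.int64(123)), (np.int64(619), np.int64(122), np.int64(125))]
204 [(np.int64(628), np.int64(109), np.int64(114)), (np.int64(626), np.int64(115), np.int64(117)), (np.int64(620), np.int64(114), np.in
[... 2528 characters left out ...]
, np.int64(85), np.int64(89)), (np.int64(606), np.int64(101), np.int64(112)), (np.int64(605), np.int64(107), np.int64(112))]
240 [(np.int64(624), np.int64(86), np.int64(90)), (np.int64(606), np.int64(101), np.int64(118)), (np.int64(605), np.int64(107), np.int64(118))]
246 [(np.int64(628), np.int64(86), np.int64(89)), (np.int64(606), np.int64(101), np.int64(124)), (np.int64(605), np.int64(106), np.int64(124))]
252 [(np.int64(632), np.int64(87), np.int64(90)), (np.int64(605), np.int64(101), np.int64(130)), (np.int64(604), np.int64(106), np.int64(131))]
258 [(np.int64(636), np.int64(87), np.int64(90)), (np.int64(604), np.int64(101), np.int64(137)), (np.int64(606), np.int64(107), np.int64(133))]
```

Fingertips are really at about z≈0.093 when the TCP reads 0.095, so my tip model is about 20 mm off. The pad is still up, so I'll keep going and find contact by force.

drive_tool(
  plan="-1 0 4 0 0 0 0",
)

```text
clock: 5.7
tcp_pos: [0.6158, 0.1065, 0.0909]
orientation: [-0.443, 0.455, 0.55, -0.542]
wrist_force: [0.2, -0.2, 0.7]
finger_gap: -0.0
```

drive_tool(
  plan="-1 0 4 0 0 0 0",
)

```text
clock: 5.82
tcp_pos: [0.6158, 0.1065, 0.0867]
orientation: [-0.443, 0.455, 0.55, -0.542]
wrist_force: [-1.6, -0.4, 1.4]
finger_gap: -0.0004
```

drive_tool(
  plan="-1 0 4 0 0 0 0",
)

```text
clock: 5.95
tcp_pos: [0.6158, 0.1065, 0.0826]
orientation: [-0.443, 0.455, 0.55, -0.542]
wrist_force: [-1.9, -0.3, 3.2]
finger_gap: -0.0002
```

drive_tool(
  plan="-1 0 3 0 0 0 0",
)

```text
clock: 6.08
tcp_pos: [0.6158, 0.1065, 0.0796]
orientation: [-0.443, 0.455, 0.55, -0.542]
wrist_force: [-1.7, -0.4, 4.1]
finger_gap: 0.0001
```

drive_tool(
  plan="-1 0 0 0 0 0 0",
)

```text
clock: 6.2
tcp_pos: [0.6158, 0.1066, 0.0795]
orientation: [-0.443, 0.455, 0.55, -0.542]
wrist_force: [0.0, 1.2, 4.2]
finger_gap: -0.0001
```

drive_tool(
  plan="-1 0 4 0 0 0 0; -1 0 0 0 0 0 0",
)

```text
clock: 6.45
tcp_pos: [0.6158, 0.1065, 0.0756]
orientation: [-0.443, 0.455, 0.55, -0.542]
wrist_force: [-2.1, 0.0, 4.6]
finger_gap: -0.0001
```

drive_tool(
  plan="-1 0 3 0 0 0 0; -1 0 0 0 0 0 0",
)

```text
clock: 6.7
tcp_pos: [0.6159, 0.1065, 0.0729]
orientation: [-0.443, 0.455, 0.55, -0.542]
wrist_force: [-2.3, -0.3, 5.4]
finger_gap: -0.0002
```

drive_tool(
  plan="-1 0 0 0 0 0 0",
)

```text
clock: 6.82
tcp_pos: [0.6159, 0.1065, 0.0731]
orientation: [-0.443, 0.455, 0.55, -0.542]
wrist_force: [-1.4, -0.2, 3.9]
finger_gap: 0.0001
```

drive_tool(
  plan="-1 0 0 0 0 0 0",
)

```text
clock: 6.95
tcp_pos: [0.6159, 0.1065, 0.0732]
orientation: [-0.443, 0.455, 0.55, -0.542]
wrist_force: [-2.4, -1.6, 4.7]
finger_gap: -0.0001
```

```bash
cat >>h.py <<'E'
def padz(name='wrist'):
    from workcell import cams,monitor
    print('tcp',monitor.get_state()['tcp_pos'].round(4))
    c=cams.calibration(name); p,d=cams.read_camera(name); W=world(c,d)
    for n,xy in dict(L=(.607,.106),M=(.633,-.031),R=(.659,-.168)).items():
        m=(np.hypot(W[...,0]-xy[0],W[...,1]-xy[1])<.045)&(W[...,2]<.1)&(W[...,2]>.06)&(d>0)
        z=W[...,2][m]; print(n,m.sum(),np.percentile(z,[5,25,50,75,95]).round(4) if m.sum() else None)
    return p
E
python3 -c "
from h import *
p=padz(); cv2.imwrite('pics/w4.png',p[:,:,::-1]); p=padz('scene')"
```

```text
tcp [0.6159 0.1065 0.0732]
L 15333 [0.0716 0.0725 0.073  0.0736 0.0843]
M 11146 [0.0744 0.0883 0.0892 0.0897 0.0904]
R 0 None
tcp [0.6159 0.1066 0.0732]
L 584 [0.0693 0.0706 0.0715 0.0726 0.0921]
M 541 [0.0852 0.087  0.0878 0.0884 0.0895]
R 441 [0.0779 0.0867 0.0876 0.0883 0.0892]
```

Left pad: 17 mm down at about 4.7 N, which matches the softest spring. Now the middle pad.

drive_tool(
  plan="-1 0 -20 0 0 0 0; -1 0 -30 0 0 0 0; -1 0 0 0 0 0 0; -1 -45 0 0 0 0 0; -1 -45 0 0 0 0 0; -1 -45 0 0 0 0 0; -1 0 0 0 0 0 0; -1 0 0 0 0 0 0",
)

```text
clock: 8.05
tcp_pos: [0.6403, -0.0282, 0.1155]
orientation: [-0.445, 0.453, 0.549, -0.544]
wrist_force: [-0.4, 0.3, 0.2]
finger_gap: -0.0
```

```bash
python3 -c "
from h import *
to(.634,-.031,.096)"
```

```text
t 8.05 p [ 0.6403 -0.0282  0.1155] F [-0.41  0.32  0.22] q [-0.17  0.48  0.01  1.09  0.   -0.37]
tool axes [[-0.195, 0.981, -0.003], [0.014, -0.001, -1.0], [-0.981, -0.195, -0.013]]
shift mm [-1.4 19.4  6.9] yaw x 101.2
```

drive_tool(
  plan="-1 -1 8 7 0 0 0; -1 0 8 0 0 0 0; -1 0 0 0 0 0 0; -1 0 0 0 0 0 0",
)

```text
clock: 8.55
tcp_pos: [0.6318, -0.0274, 0.0967]
orientation: [-0.445, 0.45, 0.55, -0.545]
wrist_force: [-0.1, -0.2, 0.2]
finger_gap: 0.0002
```

drive_tool(
  plan="-1 0 4 0 0 0 0; -1 0 4 0 0 0 0; -1 0 0 0 0 0 0",
)

```text
clock: 8.93
tcp_pos: [0.6325, -0.0271, 0.0891]
orientation: [-0.444, 0.451, 0.55, -0.545]
wrist_force: [-1.0, 0.7, 2.7]
finger_gap: 0.0
```

drive_tool(
  plan="-1 0 4 0 0 0 0; -1 0 4 0 0 0 0",
)

```text
clock: 9.18
tcp_pos: [0.6327, -0.0271, 0.0819]
orientation: [-0.444, 0.451, 0.55, -0.545]
wrist_force: [-2.7, -0.2, 6.1]
finger_gap: 0.0001
```

drive_tool(
  plan="-1 0 4 0 0 0 0; -1 0 3 0 0 0 0; -1 0 0 0 0 0 0",
)

```text
clock: 9.55
tcp_pos: [0.6327, -0.0271, 0.0777]
orientation: [-0.443, 0.452, 0.551, -0.544]
wrist_force: [-3.2, 1.5, 10.2]
finger_gap: 0.0001
```

drive_tool(
  plan="-1 0 0 0 0 0 0",
)

```text
clock: 9.68
tcp_pos: [0.6327, -0.0271, 0.0788]
orientation: [-0.443, 0.452, 0.551, -0.544]
wrist_force: [-3.3, 1.3, 9.8]
finger_gap: 0.0002
```

drive_tool(
  plan="-1 0 0 0 0 0 0",
)

```text
clock: 9.8
tcp_pos: [0.6327, -0.0271, 0.08]
orientation: [-0.443, 0.452, 0.551, -0.544]
wrist_force: [-2.3, 0.0, 9.1]
finger_gap: 0.0003
```

```bash
python3 -c "
from h import *
p=padz()"
```

```text
tcp [ 0.6327 -0.0271  0.08  ]
L 10175 [0.0886 0.0892 0.0896 0.09   0.0905]
M 12731 [0.078  0.0793 0.0798 0.0802 0.0814]
R 11397 [0.0725 0.0874 0.0892 0.0897 0.0903]
```

Middle pad: about 9–10 N at 10–12 mm, so it's the stiffest. The left pad is back up. Now the right pad.

drive_tool(
  plan="-1 0 -20 0 0 0 0; -1 0 -30 0 0 0 0; -1 0 0 0 0 0 0; -1 -46 0 0 0 0 0; -1 -46 0 0 0 0 0; -1 -46 0 0 0 0 0; -1 0 0 0 0 0 0; -1 0 0 0 0 0 0",
)

```text
clock: 10.85
tcp_pos: [0.6596, -0.1648, 0.1248]
orientation: [-0.444, 0.45, 0.551, -0.545]
wrist_force: [-0.5, -0.2, 0.1]
finger_gap: 0.0001
```

```bash
python3 -c "
from h import *
to(.66,-.168,.096)"
```

```text
t 10.85 p [ 0.6596 -0.1648  0.1248] F [-0.52 -0.2   0.1 ] q [-0.37  0.55  0.15  1.16  0.01 -0.57]
tool axes [[-0.201, 0.98, -0.001], [0.013, 0.001, -1.0], [-0.98, -0.201, -0.013]]
shift mm [-3.2 28.8  0.6] yaw x 101.6
```

drive_tool(
  plan="-1 -3 12 0 0 0 0; -1 0 12 0 0 0 0; -1 0 0 0 0 0 0; -1 0 0 0 0 0 0",
)

```text
clock: 11.35
tcp_pos: [0.6593, -0.1641, 0.0974]
orientation: [-0.444, 0.448, 0.552, -0.546]
wrist_force: [0.5, -0.5, 0.7]
finger_gap: 0.0
```

drive_tool(
  plan="-1 0 5 0 0 0 0; -1 0 4 0 0 0 0; -1 0 0 0 0 0 0",
)

```text
clock: 11.72
tcp_pos: [0.6599, -0.1638, 0.0889]
orientation: [-0.443, 0.448, 0.552, -0.546]
wrist_force: [-0.9, -0.1, 1.6]
finger_gap: 0.0001
```

drive_tool(
  plan="-1 0 4 0 0 0 0; -1 0 4 0 0 0 0",
)

```text
clock: 11.98
tcp_pos: [0.6601, -0.1639, 0.0819]
orientation: [-0.443, 0.449, 0.552, -0.546]
wrist_force: [-1.6, 0.3, 4.7]
finger_gap: -0.0
```

drive_tool(
  plan="-1 0 4 0 0 0 0; -1 0 4 0 0 0 0; -1 0 0 0 0 0 0",
)

```text
clock: 12.35
tcp_pos: [0.6602, -0.1639, 0.0753]
orientation: [-0.442, 0.449, 0.552, -0.545]
wrist_force: [-2.4, 0.9, 7.0]
finger_gap: -0.0
```

drive_tool(
  plan="-1 0 0 0 0 0 0",
)

```text
clock: 12.48
tcp_pos: [0.6602, -0.1639, 0.076]
orientation: [-0.442, 0.449, 0.552, -0.545]
wrist_force: [-3.1, 1.6, 7.6]
finger_gap: -0.0001
```

```bash
python3 -c "
from h import *
p=padz()"
```

```text
tcp [ 0.6602 -0.1639  0.076 ]
L 0 None
M 9713 [0.0886 0.0892 0.0896 0.09   0.0905]
R 13237 [0.074  0.0754 0.0759 0.0764 0.0857]
```

Right pad: about 7.3 N at 14 mm, so it's the middle stiffness. Left is clearly the softest, so I'm going to the left tag.

drive_tool(
  plan="-1 0 -30 0 0 0 0; -1 0 -40 0 0 0 0; -1 0 0 0 0 0 0; -1 45 0 17 0 0 0; -1 45 0 17 0 0 0; -1 45 0 17 0 0 0; -1 45 0 17 0 0 0; -1 45 0 17 0 0 0",
)

```text
clock: 13.52
tcp_pos: [0.5277, 0.0406, 0.1378]
orientation: [-0.445, 0.45, 0.551, -0.544]
wrist_force: [0.6, 1.3, 0.3]
finger_gap: -0.0003
```

drive_tool(
  plan="-1 40 0 15 0 0 0; -1 0 0 0 0 0 0; -1 0 0 0 0 0 0",
)

```text
clock: 13.9
tcp_pos: [0.501, 0.0802, 0.1346]
orientation: [-0.445, 0.448, 0.551, -0.546]
wrist_force: [0.1, -0.4, -0.5]
finger_gap: 0.0001
```

```bash
python3 -c "
from h import *
to(.505,.0868,.105)
p=padz()"
```

```text
t 13.9 p [0.501  0.0802 0.1346] F [ 0.09 -0.35 -0.45] q [-0.    0.23 -0.31  1.02  0.   -0.21]
tool axes [[-0.203, 0.979, 0.001], [0.007, 0.002, -1.0], [-0.979, -0.203, -0.008]]
shift mm [ 5.7 29.6 -5. ] yaw x 101.7
tcp [0.501  0.0802 0.1346]
L 196 [0.0888 0.0893 0.0897 0.0901 0.0905]
M 2170 [0.0732 0.0885 0.0894 0.0899 0.0905]
R 681 [0.0639 0.0695 0.0752 0.0828 0.0879]
```

drive_tool(
  plan="-1 6 12 -5 0 0 0; -1 0 12 0 0 0 0; -1 0 0 0 0 0 0; -1 0 0 0 0 0 0",
)

```text
clock: 14.45
tcp_pos: [0.5062, 0.0851, 0.1073]
orientation: [-0.447, 0.449, 0.549, -0.546]
wrist_force: [0.2, 0.6, -1.1]
finger_gap: 0.0
```

```bash
python3 -c "
from h import *
to(.505,.0868,.095)
from workcell import cams
p,d=cams.read_camera('wrist'); cv2.imwrite('pics/w5.png',p[:,:,::-1])"
```

```text
t 14.45 p [0.5062 0.0851 0.1073] F [ 0.18  0.56 -1.07] q [ 0.01  0.26 -0.34  0.97  0.   -0.19]
tool axes [[-0.198, 0.98, 0.001], [0.005, 0.002, -1.0], [-0.98, -0.198, -0.006]]
shift mm [ 1.9 12.3  0.9] yaw x 101.4
```

View pics/w5.png

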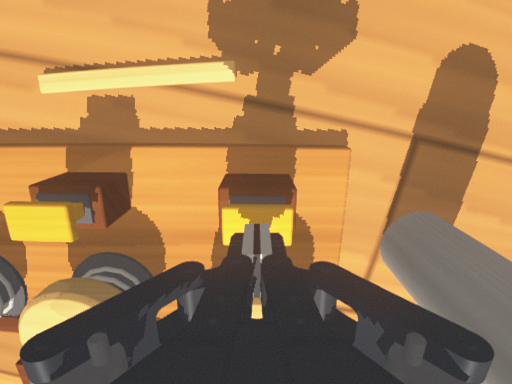

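The tip at about (257,228) is centred over the left tag at (257,225). Now push down about 33 mm to the hard stop, which is at TCP z ≈ 0.075.

drive_tool(
  plan="-1 1 8 1 0 0 0; -1 0 6 0 0 0 0; -1 0 6 0 0 0 0; -1 0 6 0 0 0 0",
)

```text
clock: 15.0
tcp_pos: [0.5054, 0.0859, 0.0809]
orientation: [-0.446, 0.449, 0.549, -0.545]
wrist_force: [-1.7, -1.1, 2.7]
finger_gap: -0.0004
```

drive_tool(
  plan="-1 0 5 0 0 0 0; -1 0 3 0 0 0 0",
)

```text
clock: 15.25
tcp_pos: [0.5057, 0.0859, 0.0743]
orientation: [-0.446, 0.449, 0.55, -0.545]
wrist_force: [-11.2, -0.9, 36.7]
finger_gap: -0.0001
```

Bottomed out (36.7 N at z 0.0743). Retracting.

drive_tool(
  plan="-1 0 -20 0 0 0 0; -1 0 -40 0 0 0 0; -1 0 -50 0 0 0 0; -1 0 -50 0 0 0 0; -1 0 0 20 0 0 0; -1 0 0 40 0 0 0; -1 0 0 40 0 0 0; -1 0 0 0 0 0 0",
)

```text
clock: 16.25
tcp_pos: [0.4058, 0.0655, 0.2364]
orientation: [-0.445, 0.45, 0.55, -0.544]
wrist_force: [0.8, 0.1, -0.7]
finger_gap: -0.0004
```

```bash
python3 -c "
from h import *
to(.4,.08)
from workcell import cams
f=np.load('scene0.npz')
for n in('scene','wrist','top'):
    p,d=cams.read_camera(n); c=cams.calibration(n); W=world(c,d); cv2.imwrite('pics/%s6.png'%n,p[:,:,::-1])
    for k,xy in dict(tL=(.505,.0868),tM=(.5315,-.0508),tR=(.5575,-.1885)).items():
        m=(np.hypot(W[...,0]-xy[0],W[...,1]-xy[1])<.01)&(W[...,2]>.05)&(d>0)&(W[...,2]<.12)
        if m.sum(): print(n,k,m.sum(),np.median(W[...,2][m]).round(4))
p=padz('scene')
"
```

```text
t 16.25 p [0.4058 0.0655 0.2364] F [ 0.81  0.05 -0.67] q [-0.04 -0.02 -0.33  1.25  0.   -0.24]
tool axes [[-0.199, 0.98, 0.0], [0.01, 0.002, -1.0], [-0.98, -0.199, -0.011]]
shift mm [15.3 -0.   2.8] yaw x 101.5
scene tL 27 0.0729
scene tM 41 0.0918
scene tR 35 0.0914
wrist tM 274 0.0945
wrist tR 259 0.0943
top tM 40 0.0951
top tR 35 0.0943
tcp [0.4089 0.0656 0.2367]
L 687 [0.086  0.0869 0.0877 0.0884 0.0894]
M 534 [0.0857 0.087  0.0877 0.0884 0.0894]
R 455 [0.0745 0.0867 0.0876 0.0883 0.0894]
```

View pics/scene6.png

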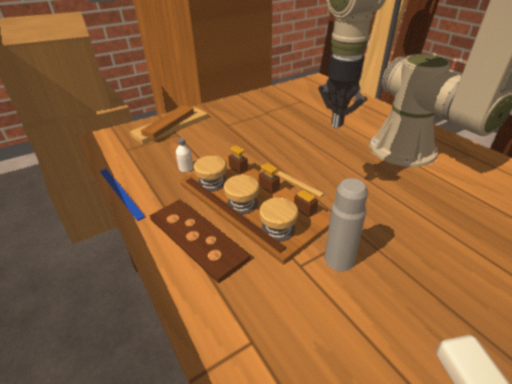

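View pics/wrist6.png

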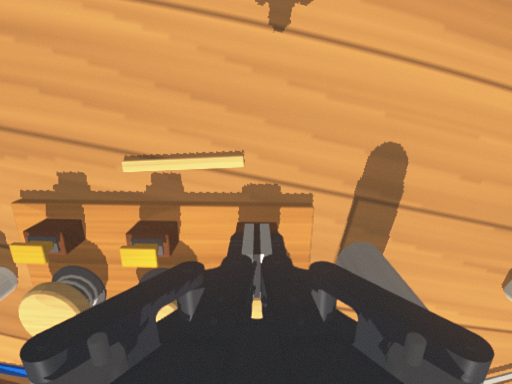

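The scene view shows the left tag at (306,203) sitting flush low and the other two tags still up. All pads are up, and the flask, glue, pencil and panel look unmoved.

```bash
python3 -c "
from workcell import job; print(job.hand_in())"
```

```text
the job is handed in; nothing more can be done
None
```

I pressed the pads left, middle, right, found the left one softest, pushed its tag down to the hard stop and handed the job in at about 16 s. No verdict was reported.

| Pad | Pressed down | Force | Spring |
|---|---|---|---|
| Left | about 17 mm | about 4.7 N | softest |
| Middle | 10–12 mm | 9–10 N | stiffest |
| Right | about 14 mm | about 7.3 N | in between |

**Tags:** The left tag reached its stop at 36.7 N on the wrist (limit 120 N). Afterwards it measured about 19 mm down in the scene camera, after correcting for that camera reading about 3 mm low. It was hidden in the other two cameras. The middle and right tags read 94–95 mm, which is up.

**Pads and bystanders:** All three pads are back up, at about 88 mm in the scene camera with the same low bias. By eye, the flask, glue, pencil and panel had not moved in the last picture; I did not measure them again. The arm was clear of everything.

**Disagreement:** With the gripper shut, the fingertips were at the TCP height, not 22 mm ahead of it as stated. I therefore set the press depths from depth images and contact force.

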